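# Check a screwdriver blade under the bench magnifier

## Task

First swing the bench magnifier's lens arm out by its orange knob until it clicks into its end stop. Then draw the red-headed screwdriver up out of the rack, turn it level and hold it in the air with its blade tip under the middle of the lens, about 6 cm below the glass, touching nothing but your fingers. Finish while still holding it there, with the other screwdrivers and everything else on the bench left where they stand.

Things in the scene. Friction and masses are not known exactly. Their poses are not given: they have to be found in the camera images.
- lens_arm (a joint): angle (rad) of the lens arm about its upright post: 0 parked (arm along the magnifier's own -x), growing anticlockwise from above as it swings out; starts at 0.05 to 0.5. Light friction (0.3 N at the knob); from about 0.85 a sprung click stop pushes back (up to 2 N at the knob) until 1.15, then pulls it by itself to its end stop at 1.40, where it stays.
- magnifier: bench magnifier, fixed: grey round foot 116 mm across and 20 mm high, upright post 14 mm thick up to 228 mm. Origin: centre of the foot's underside, on the post's axis, z up. Its lens arm reaches out level from the post at 200 mm height.
- lens_pivot (a point): point on the post's axis (the arm's hinge axis, vertical) at the height of the lens, 200 mm above the bench; fixed
- lens_center (a point): centre of the round lens, 170 mm from the post axis; it moves with the arm. The black rim is 84 mm across and 14 mm thick, its mid-plane level at 200 mm above the bench.
- lens_knob (a point): middle of the upright orange finger knob on the far end of the lens arm, 223 mm from the post axis and 225 mm above the bench; round, 14 mm thick, its top 12 mm above this point and its foot (a black lug, 6 mm thick) 22 mm below it. The lens rim ends 11 mm inboard of this point.
- rack: screwdriver rack, fixed: black block 50 x 190 x 55 mm high with four round sockets 11 mm wide and 50 mm deep in a row along its own y axis, 46 mm apart (at y = -69, -23, +23, +69 mm). Origin: centre of its underside.
- driver_red: red-headed screwdriver, loose, 35 g, standing blade down in one of the sockets, leaning up to 3 degrees. Origin at the blade tip, own z axis along it to the head. 133 mm long: blade 3 mm thick to 22 mm, cone, round aluminium body 10 mm thick from 31 to 122 mm, round red head 14 mm thick on top, red ring at 108 to 116 mm. In the rack the tip is 5 mm above the bench; 83 mm stands out of the block.
- driver_red_tip (a point): the tip of the red screwdriver's blade (same point as its origin)
- driver_red_head (a point): the middle of the top of the red screwdriver's head, 133 mm from the tip
- movement: brass watch movement in a three-legged holder, 40 mm across, 28 mm high, loose, stands on the mat. Origin: centre of its underside. Leave alone.
- dust_blower: upright dust blower: dark blue pear-shaped bulb 56 mm across with a thin steel nozzle, 104 mm high in all, loose. Origin: centre of its underside. Leave alone.
- oil_cups: wooden block 50 x 85 mm with three oil cups, 18 mm high, loose. Origin: centre of its underside. Leave alone.
- bush_dish: white dish 76 mm across with three steel bushes, 21 mm high, loose. Origin: centre of its underside. Leave alone.
- loupe: black eye loupe 36 mm across and 26 mm high, loose. Origin: centre of its underside. Leave alone.
- driver_blue: the blue-headed screwdriver, loose, same shape and size as the red one, standing in another socket of the rack. Origin at its blade tip, z axis towards the head. Leave alone.
- driver_yellow: the yellow-headed screwdriver, loose, same shape and size as the red one, standing in another socket of the rack. Origin at its blade tip, z axis towards the head. Leave alone.
- driver_green: the green-headed screwdriver, loose, same shape and size as the red one, standing in another socket of the rack. Origin at its blade tip, z axis towards the head. Leave alone.
There are look-alikes about, which are no part of the job. There is more than one size of the rack; the one meant has the size given above.

How it is judged (in metres and radians):
On the way, in this order (a step that is already met when the one before it is completed fails the run):
1. the lens arm has swung out and sits in its end stop (value of joint lens_arm above 1.36 rad), for 0.3 s.
2. the red screwdriver has been drawn up out of the rack (height (world z) of driver_red_tip above 0.075 m and contact force between driver_red and the fingers above 1 N), for 0.1 s.
At the end, for the whole second after the job is handed in: Lens arm in its end stop (above 1.36 rad); red screwdriver held still in the fingers, level within 20 degrees, tip within 20 mm sideways of the lens centre and 35 to 90 mm below it, touching neither magnifier nor rack; other screwdrivers and loose things within 30 mm of their starts (value of joint lens_arm above 1.36 rad and contact force between driver_red and the fingers above 1 N and angle between driver_red's own z axis and vertical between 1.22 and 1.92 rad and horizontal distance between driver_red_tip and lens_center below 0.02 m and z of driver_red_tip in the frame of lens_center between -0.09 and -0.035 m and height (world z) of driver_red_head above 0.08 m and contact force between driver_red and magnifier below 0.2 N and contact force between driver_red and rack below 0.2 N and linear speed of driver_red below 0.02 m/s and distance of each of driver_blue, driver_yellow, driver_green, movement, dust_blower, oil_cups, bush_dish, loupe from where it was at the start of the episode below 0.03 m); the arm keeps its last pose, push and grip.
It fails at once if a bystander (other screwdriver, movement, dust blower, oil cups, dish or loupe) moved by more than 30 mm (distance of any of driver_blue, driver_yellow, driver_green, movement, dust_blower, oil_cups, bush_dish, loupe from where it was at the start of the episode above 0.03 m).
It also fails if it takes over 54 s, if anything falls off the work surface, if the arm or the gripper's body presses on something with over 40 N, if the wrist force passes 120 N, or if a joint passes its speed limit or range.

## Robot

A 6-joint arm with a two-finger parallel gripper is mounted at the origin on the work surface. World frame = base frame: x ahead of the robot, y to its left, z up, the work surface at z = 0. Lengths are in m, angles in degrees, forces in N, time in s.
With the tool pointing down it reaches from about 0.325 to 0.775 m from the base axis. Payload 9.3 kg.
Tool frame: the origin (TCP) lies at the very end of the fingers, on their centre line; the grasp point (between the pads) lies ctrl.hold_point_z behind it (ctrl.hold_point_z is the distance from the TCP to the grasp point, in m); z points along the fingers, y is the direction in which the jaws open and shut (so a half turn about z gives the same grasp; the last joint's range is limited). The gripper opens to 85 mm and grips with 20 to 120 N. Pads are 22 mm wide; open, the fingers measure 114 mm over their backs; the gripper's body (76 mm by 85 mm) begins 54 mm behind the grasp point. The pads swing forward as they close: fully open they stand 13 mm farther back than shut.
Start: joints at [55.199, 14.817, 1.232, 76.415, 0, 81.257], TCP at [0.242, 0.494, 0.231] pointing down, gripper open.
Joint ranges: [-174.27, 174.27], [-52.1, 104.24], [-59.71, 78.15], [-110.17, 111.67], [-87.03, 83.33], [-180, 180]. Speed limits (degrees/s): [127.2, 127.2, 159.86, 180, 180, 180].

## Interface

Orientations are given as a 3x3 rotation matrix whose columns are the frame's x, y, z axes.
In Python, from workcell import get_state, vision, ctrl gives the robot as it stands.
- The arm moves only by the tool step_arm, never from a script. Its argument "moves" is a list that holds one entry, the list of rows, each a list of 7 numbers: the shift along the tool's x, y, z in cm, then the turn, a rotation vector about the tool's x, y, z in rad, then the finger opening in cm, from 0 to 8.54. A call has 1 to 5 rows; each row shifts and turns the commanded pose from where the row before left it, along the tool's axes as they then stand; what a row does not reach is not made up. A row lasts 1/12 s, in which the tool goes at most 41.7 mm and 7.16 degrees, less where a joint would pass 70% of its speed; a pose out of reach is approached as far as the arm can. A call is refused whole if a number of a shift passes 4.17 or a number of a turn 0.125, either way. A call with a gripper value outside its range is refused whole. The fingers move at their own pace and stop on an object; the grip force is fixed at half the most. Time passes only in rows, so rows that do not move let the fingers close. It gives the time, the measured TCP pose, the force and the opening at its end, in the units of the state.
- get_state(): the state, without advancing time (a new reading comes with each control period).
- vision.read_camera(name): name is "scene" or "top" or "wrist"; returns a dict with "image" (384x512x3 uint8, red, green, blue), "fx", "fy", "cx", "cy" (pixels), "view" (4x4, takes a point from world to camera coordinates). Camera axes: x right, y down, z forward; pixel columns grow to the right and rows downward; lengths in m; the calibration is good to about 2 mm. A picture is of the moment at which its call begins. There is no depth.
- ctrl.finish_job(): hands the job in, once; it reports no verdict.
The state is a dict: "clock": time; "joints": joint angles; "qd": joint speeds; "joint_efforts": joint torques, N m; "ee_pos": TCP position; "tool_rot": TCP orientation; "force": force on the tool from outside, world axes, zero at the start; "ft_torque": the same for the moment, N m; "grip_width": finger opening in m.
Only numpy, scipy, OpenCV 4.12 (cv2) and the standard library are available. Lean on these libraries where they do the work, as an engineer would, in place of code of your own. Each camera call takes 0.05 s, during which the arm holds its last target.

## Working session

There is one attempt and no reset: what is moved stays moved. The work goes in short steps, Python scripts to look and compute and a tool call to move; the robot and the scene stay as the last step left them, time stands still between calls to the robot, and variables do not carry over. Pictures are saved under pics/ and viewed, and the job is handed in when it is done.

Besides the shell and the picture viewer there is one more tool, called after "Emit:" by a JSON object that holds its "api" and its "payload". step_arm: Moves the arm, as the interface text tells. Its arguments: {"type":"object","properties":{"moves":{"type":"array","items":{"type":"array","items":{"type":"array","items":{"type":"number"}}}}},"required":["moves"]}

```bash
mkdir -p pics; ls; python3 - <<'E'
from workcell import get_state, vision, ctrl
import cv2,numpy as np
print(get_state()); print(ctrl.hold_point_z)
for n in ["scene","top","wrist"]:
    d=vision.read_camera(n); cv2.imwrite(f"pics/{n}0.png",d["image"][...,::-1]); print(n,d["fx"],d["fy"],d["cx"],d["cy"],np.round(d["view"],4).tolist())
E
```

```text
pics
{'clock': 0.0, 'joints': array([5.51999720e+01, 1.48512889e+01, 1.18923328e+00, 7.64161221e+01,
       5.86040820e-04, 8.12572400e+01]), 'qd': array([ 0.00176843, -0.08984581,  0.01341168,  0.00228136,  0.09603393,
        0.01573247]), 'joint_efforts': array([-1.49790219e-03, -5.55646348e+01,  3.44528389e+01,  1.38745128e-02,
       -3.82930712e-04, -2.91628737e-05]), 'ee_pos': array([0.24142922, 0.49385923, 0.23065757]), 'tool_rot': array([[-8.98355350e-01,  4.39268763e-01, -7.87114658e-04],
       [ 4.39269414e-01,  8.98354685e-01, -1.11458638e-03],
       [ 2.17505160e-04, -1.34705003e-03, -9.99999069e-01]]), 'force': array([ 0.08541197,  0.27756069, -0.14657543]), 'ft_torque': array([ 0.01509849, -0.0378864 ,  0.01070225]), 'grip_width': 0.08530363184783661}
0.0187
scene 349.5350924509503 349.5350924509503 255.332400494255 200.18986204904292 [[-0.1155, 0.9932, 0.0162, 0.1495], [0.7181, 0.0948, -0.6894, -0.3031], [-0.6862, -0.068, -0.7242, 1.26], [0.0, 0.0, 0.0, 1.0]]
top 386.7153568208026 386.7153568208026 252.50744740046002 193.36124745926722 [[-0.0229, -0.9997, -0.001, -0.0692], [-0.9881, 0.0228, -0.1521, 0.5694], [0.1521, -0.0025, -0.9884, 1.1284], [0.0, 0.0, 0.0, 1.0]]
wrist 315.44367046928846 315.44367046928846 252.95249649426043 191.03937869847204 [[0.4394, 0.8983, -0.0029, -0.5507], [0.866, -0.4227, 0.2672, -0.0353], [0.2388, -0.1199, -0.9636, 0.3794], [0.0, 0.0, 0.0, 1.0]]
```

View pics/scene0.png

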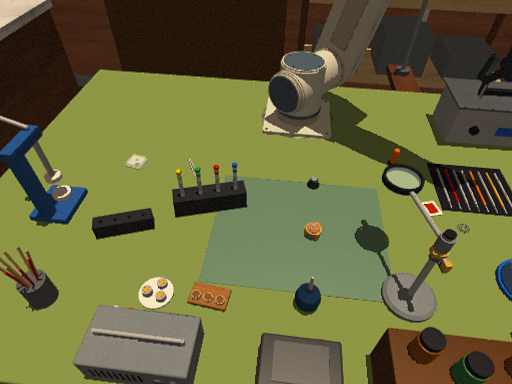

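View pics/top0.png

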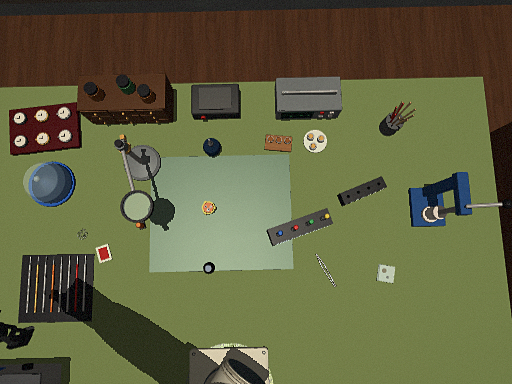

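View pics/wrist0.png

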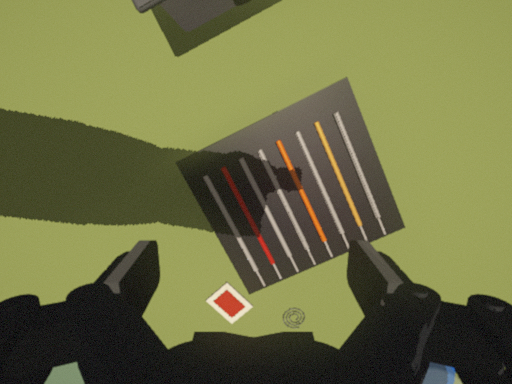

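The scene view shows the rack with the drivers near (210,195), red at (216,168), and the lens at (403,180) with the orange knob at (395,156). I'll zoom in for measurement.

```bash
python3 - <<'E'
import cv2,numpy as np
s=cv2.imread("pics/scene0.png");t=cv2.imread("pics/top0.png")
def crop(im,x,y,w,h,f,n):
    c=cv2.resize(im[y:y+h,x:x+w],None,fx=f,fy=f,interpolation=cv2.INTER_CUBIC)
    for i in range(0,w,10): cv2.line(c,(i*f,0),(i*f,6 if i%50 else 15),(255,255,255),1); cv2.putText(c,str(x+i),(i*f,20),0,.3,(255,255,255),1) if i%20==0 else 0
    for i in range(0,h,10): cv2.line(c,(0,i*f),(6,i*f),(255,255,255),1); cv2.putText(c,str(y+i),(8,i*f+4),0,.3,(255,255,255),1) if i%20==0 else 0
    cv2.imwrite(n,c)
crop(s,360,140,110,190,3,"pics/c1.png"); crop(s,160,150,100,70,6,"pics/c2.png")
crop(t,100,125,80,115,5,"pics/c3.png"); crop(t,260,195,80,60,7,"pics/c4.png")
E
```

```text
(no output)
```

View pics/c1.png

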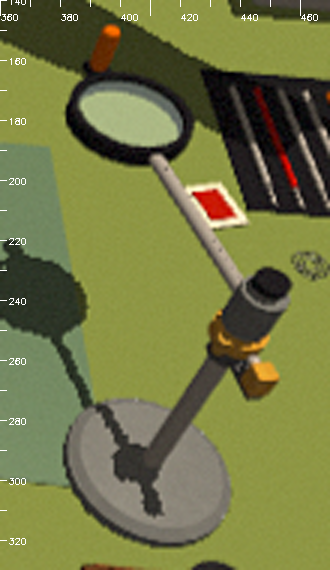

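View pics/c2.png

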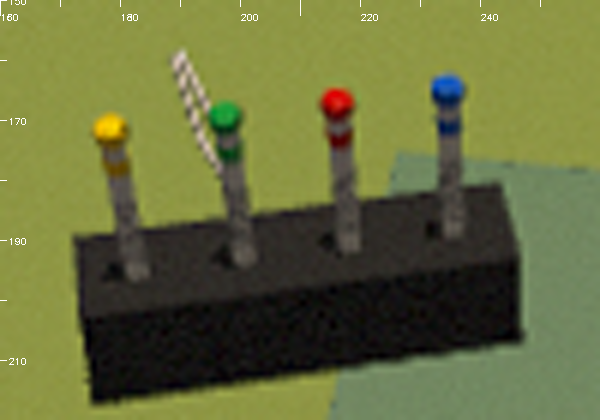

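View pics/c3.png

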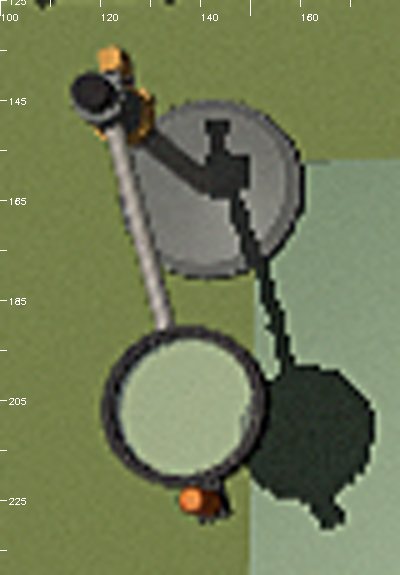

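View pics/c4.png

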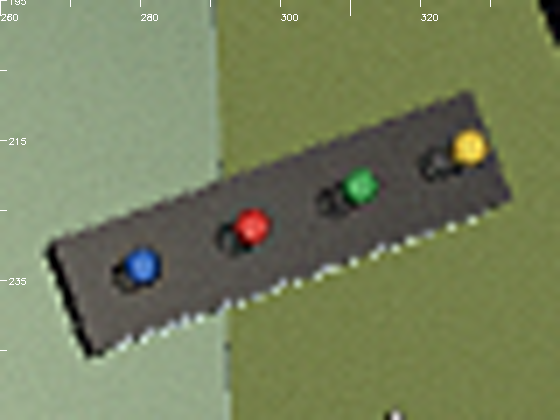

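```bash
cat > h.py <<'E'
import numpy as np,cv2
from workcell import get_state, vision, ctrl
def cam(n):
    d=vision.read_camera(n); return d
def ray(d,u,v):
    V=np.array(d["view"]);R=V[:3,:3];t=V[:3,3]
    c=-R.T@t; r=R.T@np.array([(u-d["cx"])/d["fx"],(v-d["cy"])/d["fy"],1]); return c,r
def atz(d,u,v,z):
    c,r=ray(d,u,v); return c+r*(z-c[2])/r[2]
def proj(d,p):
    V=np.array(d["view"]);q=V[:3,:3]@np.array(p)+V[:3,3]; return d["fx"]*q[0]/q[2]+d["cx"],d["fy"]*q[1]/q[2]+d["cy"]
def tri(obs):
    A=np.zeros((3,3));b=np.zeros(3)
    for d,u,v in obs:
        c,r=ray(d,u,v);r=r/np.linalg.norm(r);M=np.eye(3)-np.outer(r,r);A+=M;b+=M@c
    return np.linalg.solve(A,b)
E
python3 - <<'E'
from h import *
T=cam("top");S=cam("scene");np.set_printoptions(precision=4,suppress=True)
for n,t,s,z in [("lens",(136.3,205.5),(403,179),.2),("knobtop",(138,224),(397,151),.235),("posttop",(118.5,143.5),(450.5,232.5),.228),("foot",(142,161.5),(407,296),.02),("red",(294.5,227),(214.8,166.5),.133),("blue",(278.5,232.8),(233,164.5),.133),("green",(310,221.3),(196.5,168.8),.133),("yel",(325.5,216),(177,171),.133)]:
    print(n,"top",atz(T,*t,z)[:2],"scene",atz(S,*s,z)[:2],"tri",tri([(T,*t),(S,*s)]))
for n,p in [("a",(266.5,229.5)),("b",(325.5,208)),("c",(331.5,223.5)),("d",(273,246))]: print(n,atz(T,*p,.055))
for n,p in [("a",(265,245)),]: pass
for n,s in [("red",(216.5,191)),("blue",(234,188.5)),("green",(199,193.5)),("yel",(181.5,196))]: print(n,"mouth",atz(S,*s,.056)[:2])
E
```

```text
lens top [0.5185 0.222 ] scene [0.5221 0.2224] tri [0.519  0.2233 0.1972]
knobtop top [0.4673 0.2062] scene [0.4732 0.2071] tri [0.4678 0.2083 0.2308]
posttop top [0.6784 0.2636] scene [0.6839 0.2668] tri [0.6804 0.2672 0.2237]
foot top [0.6802 0.2614] scene [0.6941 0.2583] tri [0.6842 0.2658 0.0034]
red top [ 0.4574 -0.1957] scene [ 0.4605 -0.1997] tri [ 0.4579 -0.1981  0.1306]
blue top [ 0.4424 -0.1511] scene [ 0.4471 -0.1565] tri [ 0.443  -0.1542  0.1295]
green top [ 0.4721 -0.2392] scene [ 0.4749 -0.2422] tri [ 0.4726 -0.2412  0.1309]
yel top [ 0.4858 -0.2828] scene [ 0.4891 -0.287 ] tri [ 0.4866 -0.2856  0.1306]
a [ 0.4568 -0.1211  0.055 ]
b [ 0.5167 -0.2989  0.055 ]
c [ 0.4701 -0.3142  0.055 ]
d [ 0.408  -0.1388  0.055 ]
red mouth [ 0.4687 -0.1989]
blue mouth [ 0.4535 -0.1551]
green mouth [ 0.4837 -0.2419]
yel mouth [ 0.4984 -0.2842]
```

```bash
cat >> h.py <<'E'
from scipy.spatial.transform import Rotation as Ro, Slerp
def plan(pos,R,n,p0=None,R0=None):
    s=get_state(); p0=s["ee_pos"] if p0 is None else np.array(p0); R0=s["tool_rot"] if R0 is None else R0
    sl=Slerp([0,1],Ro.from_matrix([R0,R])); out=[]; p=np.array(p0);Rc=Ro.from_matrix(R0)
    for i in range(1,n+1):
        q=p0+(np.array(pos)-p0)*i/n; Rn=sl(i/n)
        d=Rc.inv().apply(q-p)*100; w=(Rc.inv()*Rn).as_rotvec()
        out.append(np.round(np.r_[d,w],3).tolist()); 
        p=p+Rc.apply(np.round(d,3))/100; Rc=Rc*Ro.from_rotvec(np.round(w,3))
    for o in out: print(o)
    print("end",p,Rc.as_matrix().round(3).tolist())
def down(a):
    a=np.radians(a); y=np.array([np.cos(a),np.sin(a),0]);z=np.array([0,0,-1.]); return np.c_[np.cross(y,z),y,z]
E
python3 - <<'E'
from h import *
plan([.465,.2065,.275],down(105),12)
E
```

```text
[-2.725, -1.334, -0.366, -0.0, -0.0, -0.06]
[-2.641, -1.496, -0.366, -0.0, -0.0, -0.059]
[-2.547, -1.648, -0.366, -0.0, -0.0, -0.06]
[-2.444, -1.799, -0.367, -0.0, -0.0, -0.06]
[-2.332, -1.941, -0.366, -0.0, -0.0, -0.06]
[-2.212, -2.078, -0.366, -0.0, -0.0, -0.059]
[-2.085, -2.205, -0.366, -0.0, -0.0, -0.06]
[-1.949, -2.326, -0.366, -0.0, -0.0, -0.06]
[-1.806, -2.438, -0.366, -0.0, -0.0, -0.059]
[-1.659, -2.541, -0.366, -0.0, -0.0, -0.06]
[-1.503, -2.636, -0.367, -0.0, -0.0, -0.06]
[-1.343, -2.721, -0.366, -0.0, -0.0, -0.06]
end [0.46499754 0.20649539 0.27500204] [[-0.966, -0.259, -0.0], [-0.259, 0.966, -0.001], [0.0, -0.0, -1.0]]
```

Emit:
{"api": "step_arm", "payload": {"moves": [[[-2.73,-1.33,-1.0,0,0,-0.06,8.5],[-2.64,-1.5,-1.0,0,0,-0.06,8.5],[-2.55,-1.65,-1.0,0,0,-0.06,8.5],[-2.44,-1.8,-1.0,0,0,-0.06,8.5],[-2.33,-1.94,-0.4,0,0,-0.06,8.5]]]}}

```text
clock: 0.67
ee_pos: [0.3356, 0.3734, 0.2765]
tool_rot: [[-0.989, 0.151, 0.001], [0.151, 0.989, 0.001], [-0.001, 0.001, -1.0]]
force: [1.2, -0.2, -0.8]
grip_width: 0.0849
```

Emit:
{"api": "step_arm", "payload": {"moves": [[[-2.21,-2.08,0,0,0,-0.06,8.5],[-2.09,-2.2,0,0,0,-0.06,8.5],[-1.95,-2.33,0,0,0,-0.06,8.5],[-1.81,-2.44,0,0,0,-0.06,8.5],[-1.66,-2.54,0,0,0,-0.06,8.5]]]}}

```text
clock: 1.08
ee_pos: [0.4288, 0.2533, 0.2753]
tool_rot: [[-0.989, -0.148, 0.0], [-0.148, 0.989, 0.0], [-0.0, 0.0, -1.0]]
force: [0.5, 0.7, -0.1]
grip_width: 0.0851
```

Emit:
{"api": "step_arm", "payload": {"moves": [[[-1.5,-2.64,0,0,0,-0.06,8.5],[-1.34,-2.72,0,0,0,-0.06,8.5],[0,0,0,0,0,0,8.5],[0,0,0,0,0,0,8.5]]]}}

```text
clock: 1.42
ee_pos: [0.4662, 0.2057, 0.2749]
tool_rot: [[-0.966, -0.259, -0.001], [-0.259, 0.966, -0.0], [0.001, 0.0, -1.0]]
force: [-0.4, 0.4, 0.5]
grip_width: 0.085
```

```bash
python3 - <<'E'
from h import *
s=get_state();print(s["clock"],s["ee_pos"],s["tool_rot"].round(3).tolist(),s["force"])
for n in ["wrist","top"]:
    d=cam(n);cv2.imwrite(f"pics/{n}1.png",d["image"][...,::-1])
    for z in (.225,.237): print(n,proj(d,[.467,.207,z]))
E
```

```text
1.4167 [0.46623196 0.20566411 0.27490919] [[-0.966, -0.259, -0.001], [-0.259, 0.966, -0.0], [0.001, 0.0, -1.0]] [-0.35413481  0.35687877  0.4787828 ]
wrist (np.float64(253.22194802023947), np.float64(212.0920500820394))
wrist (np.float64(253.20685779368475), np.float64(218.59399609553896))
top (np.float64(138.82491518644582), np.float64(224.4323346340015))
top (np.float64(137.42243471649573), np.float64(224.08278183341474))
```

View pics/wrist1.png

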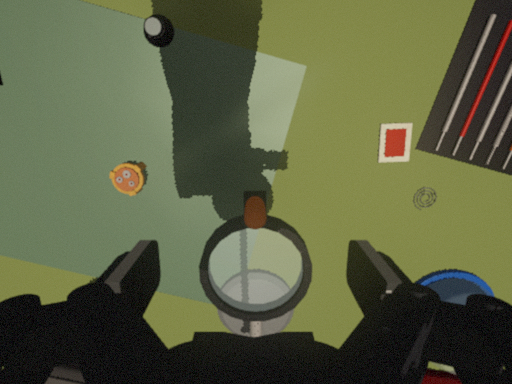

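Emit:
{"api": "step_arm", "payload": {"moves": [[[0.1,0,2.5,0,0,0,8.5],[0,0,2.5,0,0,0,8.5],[0,0,2.2,0,0,0,8.5],[-0.03,-1.12,0,0,0,-0.05,8.5],[-0.03,-1.12,0,0,0,-0.05,8.5]]]}}

```text
clock: 1.93
ee_pos: [0.4698, 0.1864, 0.2021]
tool_rot: [[-0.932, -0.361, -0.003], [-0.361, 0.932, -0.0], [0.003, 0.001, -1.0]]
force: [0.4, -0.5, 0.1]
grip_width: 0.0852
```

Emit:
{"api": "step_arm", "payload": {"moves": [[[-0.03,-1.12,0,0,0,-0.05,8.5],[-0.03,-1.12,0,0,0,-0.05,8.5],[-0.03,-1.12,0,0,0,-0.05,8.5],[-0.03,-1.12,0,0,0,-0.05,8.5],[-0.03,-1.12,0,0,0,-0.05,8.5]]]}}

```text
clock: 2.35
ee_pos: [0.4974, 0.1369, 0.2035]
tool_rot: [[-0.814, -0.58, 0.0], [-0.58, 0.814, 0.0], [-0.0, 0.0, -1.0]]
force: [0.3, 0.6, 0.7]
grip_width: 0.0851
```

Emit:
{"api": "step_arm", "payload": {"moves": [[[-0.03,-1.12,0,0,0,-0.05,8.5],[-0.03,-1.12,0,0,0,-0.05,8.5],[-0.03,-1.12,0,0,0,-0.05,8.5],[-0.03,-1.12,0,0,0,-0.05,8.5],[0,0,0,0,0,0,8.5]]]}}

```text
clock: 2.77
ee_pos: [0.5279, 0.1025, 0.2032]
tool_rot: [[-0.684, -0.729, 0.0], [-0.729, 0.684, -0.0], [-0.0, -0.0, -1.0]]
force: [0.1, 0.1, -0.8]
grip_width: 0.0851
```

```bash
python3 - <<'E'
from h import *
s=get_state();print(s["clock"],s["ee_pos"],s["force"],np.hypot(*(s["ee_pos"][:2]-[.682,.2652])))
for n in ["wrist","top"]:
    d=cam(n);cv2.imwrite(f"pics/{n}2.png",d["image"][...,::-1])
E
```

```text
2.7667 [0.52792431 0.10253881 0.20324377] [ 0.10132966  0.05330636 -0.83929102] 0.2240490624755573
```

View pics/wrist2.png

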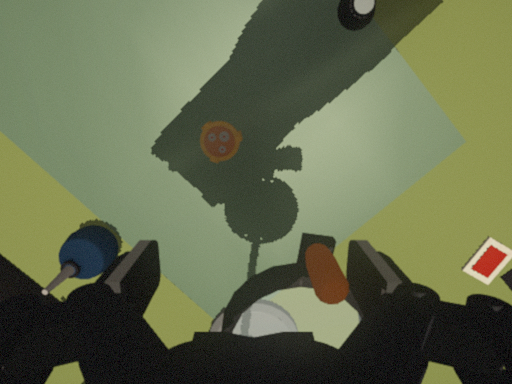

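View pics/top2.png

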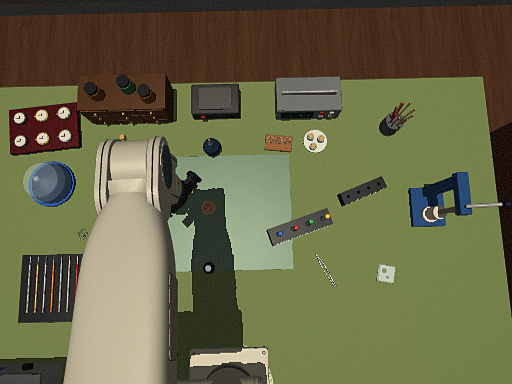

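Emit:
{"api": "step_arm", "payload": {"moves": [[[-0.02,-0.9,0,0,0,-0.04,8.5],[-0.02,-0.9,0,0,0,-0.04,8.5],[-0.02,-0.9,0,0,0,-0.04,8.5],[-0.02,-0.9,0,0,0,-0.04,8.5],[-0.02,-0.9,0,0,0,-0.04,8.5]]]}}

```text
clock: 3.28
ee_pos: [0.5625, 0.076, 0.2035]
tool_rot: [[-0.526, -0.85, -0.0], [-0.85, 0.526, 0.0], [-0.0, 0.0, -1.0]]
force: [-1.3, 0.9, 0.0]
grip_width: 0.085
```

Emit:
{"api": "step_arm", "payload": {"moves": [[[-0.02,-0.9,0,0,0,-0.04,8.5],[-0.02,-0.9,0,0,0,-0.04,8.5],[-0.02,-0.9,0,0,0,-0.04,8.5],[0,0,0,0,0,0,8.5]]]}}

```text
clock: 3.62
ee_pos: [0.5872, 0.0628, 0.2031]
tool_rot: [[-0.421, -0.907, 0.0], [-0.907, 0.421, 0.0], [-0.0, -0.0, -1.0]]
force: [-0.2, -0.1, -1.6]
grip_width: 0.0848
```

```bash
python3 - <<'E'
from h import *
s=get_state();print(s["clock"],s["ee_pos"],s["force"],np.hypot(*(s["ee_pos"][:2]-[.682,.2652])))
for n in ["wrist"]:
    d=cam(n);cv2.imwrite(f"pics/{n}3.png",d["image"][...,::-1])
E
```

```text
3.6167 [0.5872415  0.06276368 0.20311736] [-0.21622652 -0.0529993  -1.60017935] 0.223516522347758
```

View pics/wrist3.png

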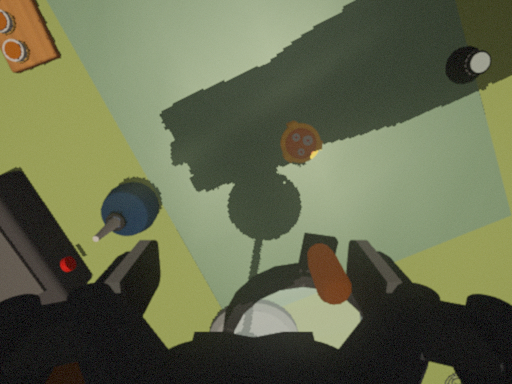

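Emit:
{"api": "step_arm", "payload": {"moves": [[[-0.02,-0.9,0,0,0,-0.04,8.5],[-0.02,-0.9,0,0,0,-0.04,8.5],[-0.02,-0.9,0,0,0,-0.04,8.5],[0,0,0,0,0,0,8.5]]]}}

```text
clock: 4.0
ee_pos: [0.6121, 0.0529, 0.2031]
tool_rot: [[-0.31, -0.951, -0.0], [-0.951, 0.31, 0.0], [-0.0, 0.0, -1.0]]
force: [0.1, 1.1, -0.2]
grip_width: 0.0847
```

```bash
python3 - <<'E'
from h import *
s=get_state();print(s["clock"],s["ee_pos"],s["force"])
for n in ["wrist"]:
    d=cam(n);cv2.imwrite(f"pics/{n}4.png",d["image"][200:,:,::-1])
E
```

```text
4.0 [0.6121357  0.0528794  0.20314521] [ 0.06296127  1.08539953 -0.23460433]
```

View pics/wrist4.png

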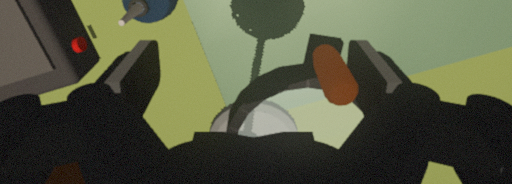

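Knob is still at the trailing pad (335,275 in the full frame). I'll keep pushing.

Emit:
{"api": "step_arm", "payload": {"moves": [[[-0.02,-0.9,0,0,0,-0.04,8.5],[-0.02,-0.9,0,0,0,-0.04,8.5],[-0.02,-0.9,0,0,0,-0.04,8.5],[-0.02,-0.9,0,0,0,-0.04,8.5],[0,0,0,0,0,0,8.5]]]}}

```text
clock: 4.47
ee_pos: [0.6471, 0.0445, 0.2031]
tool_rot: [[-0.156, -0.988, -0.0], [-0.988, 0.156, 0.0], [-0.0, 0.0, -1.0]]
force: [0.5, 0.7, -0.6]
grip_width: 0.0852
```

```bash
python3 - <<'E'
from h import *
s=get_state();print(s["clock"],s["ee_pos"],s["force"],s["joints"])
for n in ["wrist"]:
    d=cam(n);cv2.imwrite(f"pics/{n}5.png",d["image"][200:,:,::-1])
E
```

```text
4.4667 [0.64708729 0.04446102 0.20305407] [ 0.54395535  0.72994494 -0.56906545] [-3.47677711e+00  2.51011504e+01  1.26117410e+01  7.75211879e+01
  4.10787385e-03 -8.45287274e+01]
```

View pics/wrist5.png

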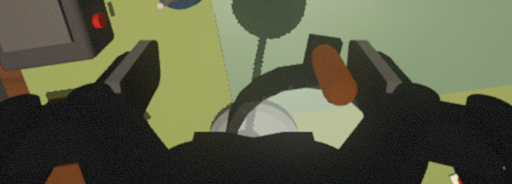

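Emit:
{"api": "step_arm", "payload": {"moves": [[[-0.02,-0.9,0,0,0,-0.04,8.5],[-0.02,-0.9,0,0,0,-0.04,8.5],[-0.02,-0.9,0,0,0,-0.04,8.5],[0,0,0,0,0,0,8.5]]]}}

```text
clock: 4.85
ee_pos: [0.6739, 0.0419, 0.2031]
tool_rot: [[-0.036, -0.999, -0.0], [-0.999, 0.036, 0.0], [-0.0, 0.0, -1.0]]
force: [-0.2, -0.2, -0.3]
grip_width: 0.0853
```

```bash
python3 - <<'E'
from h import *
s=get_state();print(s["clock"],s["ee_pos"],s["force"])
for n in ["wrist"]:
    d=cam(n);cv2.imwrite(f"pics/{n}6.png",d["image"][200:,:,::-1])
E
```

```text
4.85 [0.67390191 0.04193802 0.20308898] [-0.19520149 -0.19928003 -0.32728301]
```

View pics/wrist6.png

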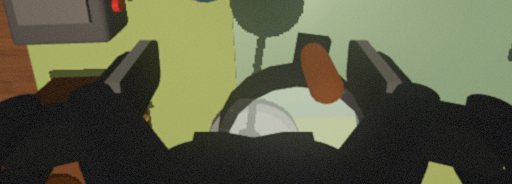

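Emit:
{"api": "step_arm", "payload": {"moves": [[[0,0,0,0,0,0,8.5],[0,0,0,0,0,0,8.5],[0,0,0,0,0,0,8.5]]]}}

```text
clock: 5.15
ee_pos: [0.6732, 0.0417, 0.2036]
tool_rot: [[-0.037, -0.999, 0.0], [-0.999, 0.037, -0.0], [-0.0, -0.0, -1.0]]
force: [0.3, 0.5, 0.9]
grip_width: 0.0849
```

```bash
python3 - <<'E'
from h import *
s=get_state();print(s["clock"],s["ee_pos"],s["force"])
for n in ["wrist"]:
    d=cam(n);cv2.imwrite(f"pics/{n}7.png",d["image"][200:,:,::-1])
E
```

```text
5.15 [0.67322937 0.04170646 0.20360309] [0.26969728 0.49014604 0.89322087]
```

View pics/wrist7.png

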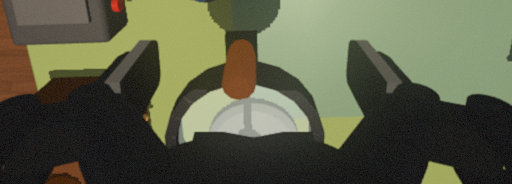

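Between the last two frames the knob jumped from (322,275) to (240,268), ahead of the trailing pad, so it has snapped through the click. I'll lift clear and check with the top camera.

Emit:
{"api": "step_arm", "payload": {"moves": [[[0.1,0,-2.7,0,0,0,8.5],[0.1,0,-2.7,0,0,0,8.5],[0,0,-2.7,0,0,0,8.5],[0,0,0,0,0,0,8.5]]]}}

```text
clock: 5.53
ee_pos: [0.6745, 0.0395, 0.2902]
tool_rot: [[-0.036, -0.999, 0.008], [-0.999, 0.036, -0.001], [0.0, -0.008, -1.0]]
force: [0.6, 0.2, 0.5]
grip_width: 0.085
```

```bash
cat >> h.py <<'E'
def pitched(head,pitch):
    a=np.radians(head);p=np.radians(pitch)
    z=np.array([np.cos(a)*np.cos(p),np.sin(a)*np.cos(p),-np.sin(p)]); y=np.array([-np.sin(a),np.cos(a),0]); return np.c_[np.cross(y,z),y,z]
E
python3 - <<'E'
from h import *
s=get_state();print(s["clock"],s["ee_pos"],s["force"],s["joints"].round(1))
d=cam("wrist");cv2.imwrite("pics/wrist8.png",d["image"][...,::-1])
G=np.array([.460,-.198,.105]);R=pitched(18,45);T=G+.0187*R[:,2];print(T)
plan(T-.09*R[:,2],R,18)
E
```

```text
5.5333 [0.67449934 0.03947889 0.29017604] [0.57855518 0.18649475 0.52391619] [ -3.8  27.5  29.1  91.2  -0.  -91.7]
[ 0.47257572 -0.1939139   0.0917771 ]
[1.458, 1.409, 0.727, 0.026, -0.038, 0.064]
[1.571, 1.331, 0.633, 0.027, -0.038, 0.064]
[1.676, 1.242, 0.537, 0.026, -0.037, 0.065]
[1.771, 1.142, 0.442, 0.026, -0.038, 0.064]
[1.856, 1.037, 0.345, 0.026, -0.038, 0.064]
[1.93, 0.923, 0.247, 0.027, -0.038, 0.064]
[1.993, 0.803, 0.149, 0.026, -0.038, 0.064]
[2.044, 0.676, 0.054, 0.026, -0.037, 0.065]
[2.084, 0.543, -0.039, 0.027, -0.038, 0.064]
[2.112, 0.405, -0.132, 0.026, -0.038, 0.064]
[2.126, 0.266, -0.22, 0.026, -0.038, 0.064]
[2.128, 0.122, -0.307, 0.026, -0.038, 0.064]
[2.118, -0.023, -0.388, 0.027, -0.037, 0.064]
[2.097, -0.169, -0.464, 0.026, -0.038, 0.065]
[2.061, -0.317, -0.537, 0.026, -0.038, 0.064]
[2.015, -0.463, -0.604, 0.027, -0.038, 0.064]
[1.957, -0.607, -0.665, 0.026, -0.038, 0.064]
[1.886, -0.748, -0.721, 0.026, -0.037, 0.064]
end [ 0.41205476 -0.21357854  0.15541956] [[-0.673, -0.31, 0.672], [-0.219, 0.951, 0.219], [-0.707, -0.0, -0.707]]
```

View pics/wrist8.png

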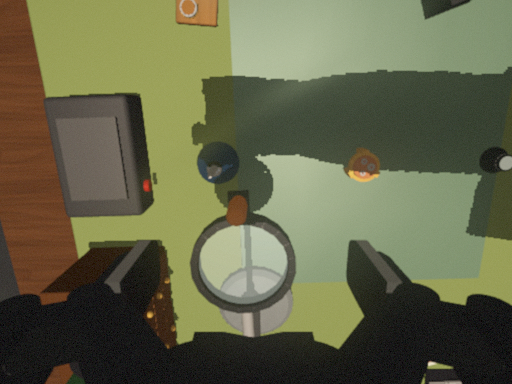

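```bash
python3 - <<'E'
from h import *
R=pitched(18,45)
plan([.40,-.2175,.24],R,15)
E
```

```text
[1.778, 1.768, 0.308, 0.032, -0.045, 0.077]
[1.92, 1.632, 0.169, 0.031, -0.046, 0.077]
[2.045, 1.483, 0.031, 0.032, -0.045, 0.077]
[2.151, 1.32, -0.109, 0.031, -0.045, 0.077]
[2.238, 1.146, -0.247, 0.032, -0.046, 0.077]
[2.304, 0.96, -0.384, 0.031, -0.045, 0.077]
[2.351, 0.768, -0.516, 0.032, -0.045, 0.077]
[2.376, 0.566, -0.644, 0.031, -0.046, 0.077]
[2.379, 0.361, -0.768, 0.032, -0.045, 0.077]
[2.362, 0.152, -0.882, 0.032, -0.046, 0.077]
[2.323, -0.058, -0.992, 0.031, -0.045, 0.077]
[2.263, -0.267, -1.091, 0.032, -0.045, 0.077]
[2.183, -0.475, -1.178, 0.031, -0.046, 0.077]
[2.083, -0.677, -1.259, 0.032, -0.045, 0.077]
[1.965, -0.875, -1.325, 0.031, -0.045, 0.078]
end [ 0.39999808 -0.21750578  0.24000055] [[-0.673, -0.309, 0.672], [-0.218, 0.951, 0.219], [-0.707, 0.001, -0.707]]
```

Emit:
{"api": "step_arm", "payload": {"moves": [[[1.78,1.77,0.31,0.032,-0.045,0.077,7],[1.92,1.63,0.17,0.031,-0.046,0.077,6],[2.05,1.48,0.03,0.032,-0.045,0.077,5],[2.15,1.32,-0.11,0.031,-0.045,0.077,4],[2.24,1.15,-0.25,0.032,-0.046,0.077,3]]]}}

```text
clock: 6.0
ee_pos: [0.5808, -0.0466, 0.2677]
tool_rot: [[-0.388, -0.899, 0.203], [-0.887, 0.424, 0.183], [-0.251, -0.109, -0.962]]
force: [0.6, -0.8, -0.4]
grip_width: 0.0308
```

Emit:
{"api": "step_arm", "payload": {"moves": [[[2.3,0.96,-0.38,0.031,-0.045,0.077,3],[2.35,0.77,-0.52,0.032,-0.045,0.077,3],[2.38,0.57,-0.64,0.031,-0.046,0.077,3],[2.38,0.36,-0.77,0.032,-0.045,0.077,3],[2.36,0.15,-0.88,0.032,-0.046,0.077,3]]]}}

```text
clock: 6.42
ee_pos: [0.4893, -0.132, 0.2526]
tool_rot: [[-0.617, -0.649, 0.445], [-0.604, 0.753, 0.261], [-0.504, -0.108, -0.857]]
force: [0.8, 0.1, 0.2]
grip_width: 0.0299
```

Emit:
{"api": "step_arm", "payload": {"moves": [[[2.32,-0.06,-0.99,0.031,-0.045,0.077,3],[2.26,-0.27,-1.09,0.032,-0.045,0.077,3],[2.18,-0.48,-1.18,0.031,-0.046,0.077,3],[2.08,-0.68,-1.26,0.032,-0.045,0.077,3],[1.97,-0.88,-1.33,0.031,-0.045,0.078,3]]]}}

```text
clock: 6.83
ee_pos: [0.3982, -0.2176, 0.2376]
tool_rot: [[-0.676, -0.305, 0.67], [-0.214, 0.952, 0.218], [-0.705, 0.004, -0.709]]
force: [0.3, -0.8, -1.4]
grip_width: 0.03
```

Emit:
{"api": "step_arm", "payload": {"moves": [[[0,0,0,0,0,0,3],[0,0,0,0,0,0,3]]]}}

```text
clock: 7.0
ee_pos: [0.398, -0.2186, 0.2371]
tool_rot: [[-0.678, -0.305, 0.669], [-0.214, 0.952, 0.218], [-0.703, 0.005, -0.711]]
force: [-0.2, 0.5, -0.5]
grip_width: 0.03
```

```bash
python3 - <<'E'
from h import *
s=get_state();print(s["clock"],s["ee_pos"],s["tool_rot"].round(3).tolist(),s["joints"].round(1),s["grip_width"])
d=cam("wrist");cv2.imwrite("pics/wrist9.png",d["image"][...,::-1])
for z in (.055,.105,.138): print("red pred",proj(d,[.459,-.198,z]))
t=cam("top");im=t["image"][...,::-1]
cv2.imwrite("pics/top9.png",cv2.resize(im[100:260,80:360],None,fx=2.8,fy=2.8,interpolation=cv2.INTER_CUBIC))
E
```

```text
7.0 [ 0.3979804  -0.21857591  0.23713854] [[-0.678, -0.305, 0.669], [-0.214, 0.952, 0.218], [-0.703, 0.005, -0.711]] [-68.5  -3.3 -31.6  58.3  44.6 -84.8] 0.02999056237331627
red pred (np.float64(252.2643073031745), np.float64(86.75974765480045))
red pred (np.float64(252.38340595271575), np.float64(126.90262284091048))
red pred (np.float64(252.47454434836425), np.float64(157.62133590165442))
```

View pics/wrist9.png

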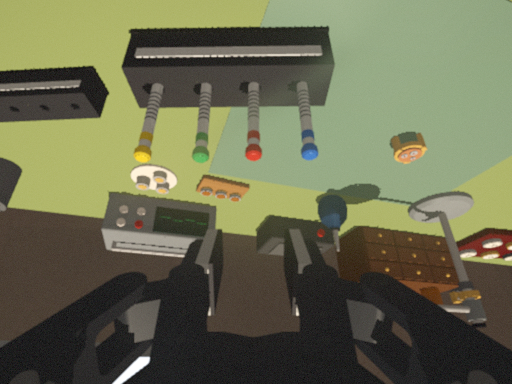

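View pics/top9.png

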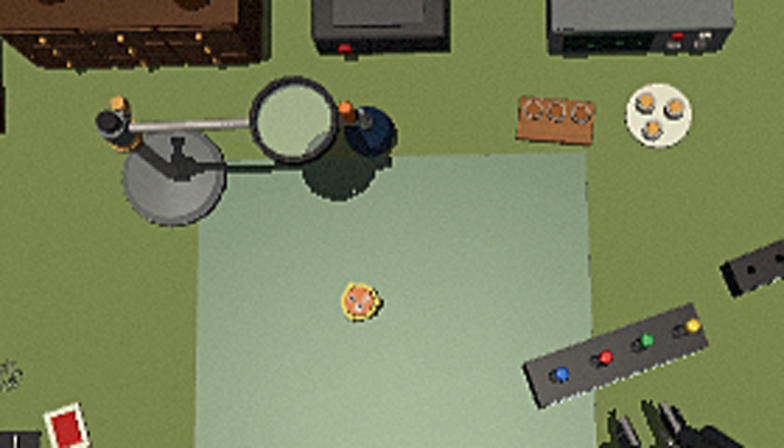

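Clicked out: the lens is now at about top px (185,143), nearly perpendicular to where it started. In the wrist view the red driver's head is at (254,153), which matches my prediction within 1.5 px. Next is the pre-grasp, then the grasp.

```bash
python3 - <<'E'
from h import *
R=pitched(18,45);T=np.array([.460,-.197,.105])+.0187*R[:,2]
plan(T-.07*R[:,2],R,4)
plan(T,R,5,T-.07*R[:,2],R)
t=cam("top");print("lens",atz(t,185,143.2,.2),"knob",atz(t,203.5,138.5,.235))
E
```

```text
[1.206, 0.012, 2.207, 0.001, -0.001, -0.0]
[1.208, 0.013, 2.205, 0.0, -0.002, -0.001]
[1.213, 0.015, 2.203, 0.001, -0.001, -0.0]
[1.215, 0.018, 2.201, 0.0, -0.002, -0.0]
end [ 0.42549706 -0.20820612  0.14127819] [[-0.672, -0.309, 0.673], [-0.218, 0.951, 0.219], [-0.707, 0.001, -0.707]]
[0.0, -0.0, 1.4, 0.0, 0.0, 0.0]
[0.0, -0.0, 1.4, 0.0, 0.0, 0.0]
[-0.0, 0.0, 1.4, 0.0, 0.0, 0.0]
[-0.0, 0.0, 1.4, 0.0, 0.0, 0.0]
[-0.0, 0.0, 1.4, 0.0, 0.0, 0.0]
end [ 0.47257572 -0.1929139   0.0917771 ] [[-0.672, -0.309, 0.672], [-0.219, 0.951, 0.219], [-0.707, -0.0, -0.707]]
lens [0.68346606 0.09555573 0.2       ] knob [0.684639   0.04165293 0.235     ]
```

Emit:
{"api": "step_arm", "payload": {"moves": [[[1.21,0.01,2.2,0,-0.001,0,3],[1.21,0.01,2.2,0,-0.001,0,3],[1.21,0.02,2.2,0,-0.002,0,3],[1.21,0.02,2.2,0,-0.002,0,3],[0,0,0,0,0,0,3]]]}}

```text
clock: 7.57
ee_pos: [0.4257, -0.205, 0.1385]
tool_rot: [[-0.674, -0.313, 0.669], [-0.217, 0.95, 0.227], [-0.707, 0.008, -0.708]]
force: [-0.9, 0.5, -0.9]
grip_width: 0.0298
```

```bash
python3 - <<'E'
from h import *
s=get_state();print(s["clock"],s["ee_pos"],s["tool_rot"].round(3).tolist(),s["joints"].round(1),s["grip_width"])
d=cam("wrist");cv2.imwrite("pics/wrist10.png",d["image"][...,::-1])
for z in (.055,.105,.138): print("red pred",proj(d,[.460,-.197,z]))
R=s["tool_rot"]; print("G in hold frame mm",1000*R.T@(np.array([.460,-.197,.105])-s["ee_pos"]+.0187*R[:,2]))
d=cam("scene");cv2.imwrite("pics/scene10.png",cv2.resize(d["image"][100:260,120:320,::-1],None,fx=4,fy=3.7))
E
```

```text
7.5667 [ 0.42572136 -0.2050474   0.13849505] [[-0.674, -0.313, 0.669], [-0.217, 0.95, 0.227], [-0.707, 0.008, -0.708]] [-63.6   3.  -42.4  36.9  44.4 -78.5] 0.029804579518223386
red pred (np.float64(246.460976373252), np.float64(150.7349870167979))
red pred (np.float64(246.12716631286716), np.float64(213.92530346792907))
red pred (np.float64(245.85799028584245), np.float64(264.8803834590337))
G in hold frame mm [-1.16808321 -3.35592277 67.16728117]
```

View pics/wrist10.png

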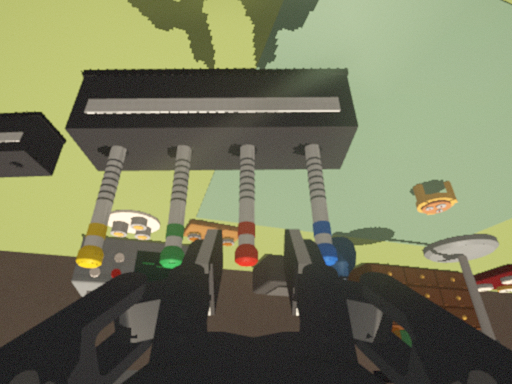

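View pics/scene10.png

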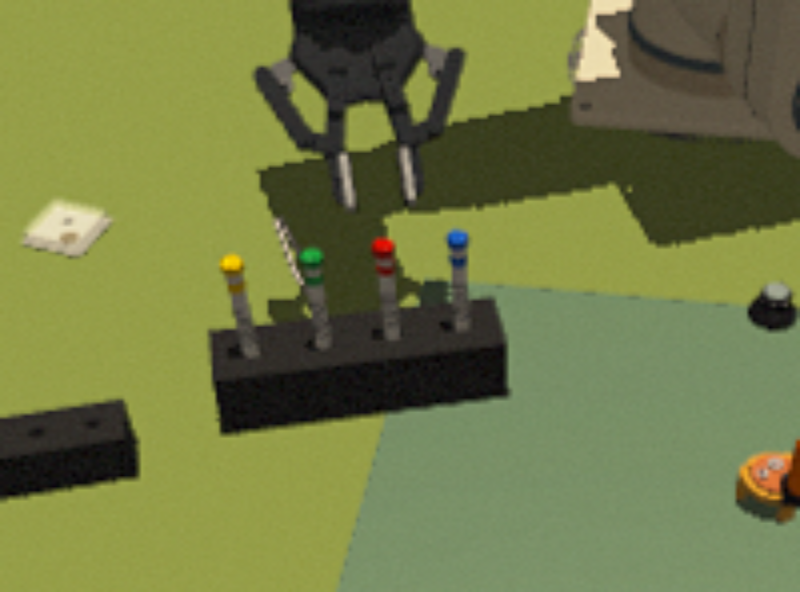

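Red head at (247,262), base at (247,150), in line with the prediction. I'll correct by -3.4 mm in tool y and close in.

Emit:
{"api": "step_arm", "payload": {"moves": [[[-0.06,-0.17,0,0,0,0,3],[-0.06,-0.17,1.4,0,0,0,3],[0,0,1.4,0,0,0,3],[0,0,1.4,0,0,0,3],[0,0,0,0,0,0,3]]]}}

```text
clock: 8.08
ee_pos: [0.4563, -0.202, 0.1131]
tool_rot: [[-0.672, -0.311, 0.672], [-0.218, 0.951, 0.221], [-0.708, 0.002, -0.706]]
force: [-0.7, 0.1, 0.5]
grip_width: 0.03
```

```bash
python3 - <<'E'
from h import *
s=get_state();print(s["clock"],s["ee_pos"],s["joints"].round(1),s["force"])
d=cam("wrist");cv2.imwrite("pics/wrist11.png",d["image"][...,::-1])
R=s["tool_rot"]; print("G in hold frame mm",1000*R.T@(np.array([.460,-.197,.105])-s["ee_pos"]+.0187*R[:,2]))
E
```

```text
8.0833 [ 0.45630741 -0.20204697  0.11312938] [-59.    6.2 -44.2  27.1  43.6 -72. ] [-0.70458335  0.11314677  0.5325    ]
G in hold frame mm [ 2.17055214  3.63634446 28.04128857]
```

View pics/wrist11.png

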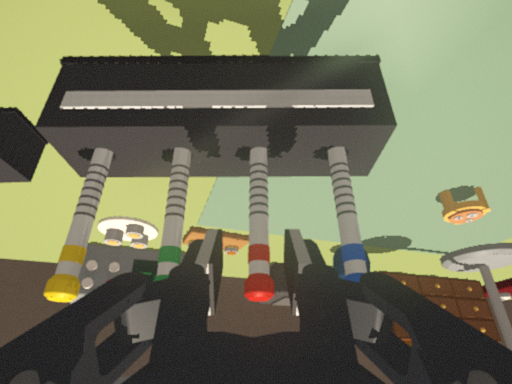

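Emit:
{"api": "step_arm", "payload": {"moves": [[[0.1,0.33,0,0,0,0,3],[0.1,0,0,0,0,0,3],[0,0,1,0,0,0,3],[0,0,1,0,0,0,3],[0,0,0,0,0,0,3]]]}}

```text
clock: 8.55
ee_pos: [0.4665, -0.195, 0.0972]
tool_rot: [[-0.673, -0.309, 0.672], [-0.217, 0.951, 0.221], [-0.708, 0.003, -0.707]]
force: [-0.5, -0.3, -0.8]
grip_width: 0.0298
```

```bash
python3 - <<'E'
from h import *
s=get_state();print(s["clock"],s["ee_pos"],s["joints"].round(1),s["force"])
d=cam("wrist");cv2.imwrite("pics/wrist12.png",d["image"][...,::-1])
R=s["tool_rot"]; print("G in hold frame mm",1000*R.T@(np.array([.460,-.197,.105])-s["ee_pos"]+.0187*R[:,2]))
E
```

```text
8.55 [ 0.46654824 -0.1950078   0.09718105] [-57.    7.7 -45.8  22.1  43.2 -69.3] [-0.45284086 -0.25691327 -0.78959828]
G in hold frame mm [-0.69622751  0.15183969  8.33291421]
```

View pics/wrist12.png

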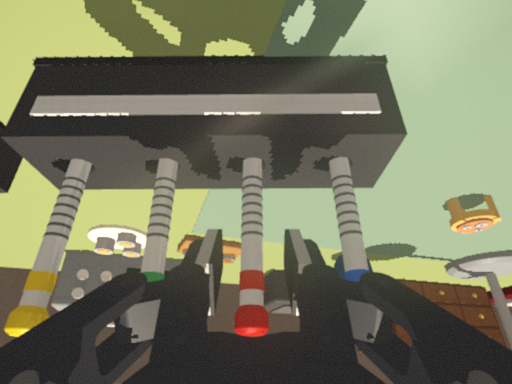

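Emit:
{"api": "step_arm", "payload": {"moves": [[[0,0,0.6,0,0,0,3],[0,0,0,0,0,0,2],[0,0,0,0,0,0,0.4],[0,0,0,0,0,0,0.4],[0,0,0,0,0,0,0.4]]]}}

```text
clock: 9.02
ee_pos: [0.4705, -0.1938, 0.0932]
tool_rot: [[-0.672, -0.309, 0.672], [-0.217, 0.951, 0.221], [-0.708, 0.003, -0.707]]
force: [-0.1, 0.3, 0.9]
grip_width: 0.0087
```

Emit:
{"api": "step_arm", "payload": {"moves": [[[0,0,0,0,0,0,0.4],[0,0,0,0,0,0,0.4]]]}}

```text
clock: 9.18
ee_pos: [0.4706, -0.1937, 0.0932]
tool_rot: [[-0.672, -0.31, 0.672], [-0.217, 0.951, 0.221], [-0.708, 0.003, -0.707]]
force: [-1.7, -0.0, 1.9]
grip_width: 0.0085
```

```bash
python3 - <<'E'
from h import *
s=get_state();print(s["clock"],s["ee_pos"],s["joints"].round(1),s["force"],s["grip_width"])
d=cam("wrist");cv2.imwrite("pics/wrist13.png",d["image"][...,::-1])
plan(s["ee_pos"]+[0,0,.12],s["tool_rot"],8)
E
```

```text
9.1833 [ 0.47057764 -0.19370935  0.0931639 ] [-56.4   8.2 -46.1  20.7  43.  -68.4] [-1.70471319 -0.01928031  1.90667383] 0.00847929304304166
[-1.061, 0.004, -1.06, -0.0, 0.0, 0.0]
[-1.061, 0.004, -1.06, -0.0, 0.0, 0.0]
[-1.061, 0.004, -1.059, -0.0, 0.0, 0.0]
[-1.062, 0.004, -1.06, -0.0, 0.0, 0.0]
[-1.061, 0.004, -1.06, -0.0, 0.0, 0.0]
[-1.061, 0.004, -1.06, -0.0, 0.0, 0.0]
[-1.061, 0.004, -1.059, -0.0, 0.0, 0.0]
[-1.061, 0.003, -1.06, -0.0, 0.0, 0.0]
end [ 0.47057956 -0.19371337  0.21316236] [[-0.672, -0.31, 0.672], [-0.217, 0.951, 0.221], [-0.708, 0.003, -0.706]]
```

View pics/wrist13.png

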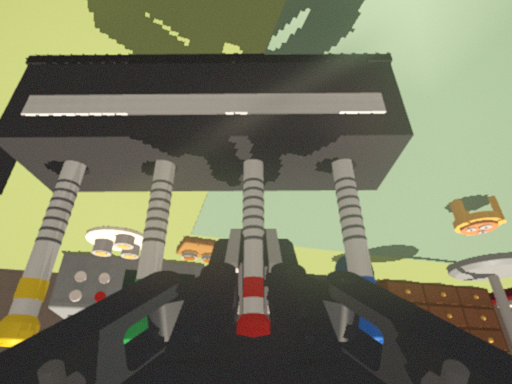

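Emit:
{"api": "step_arm", "payload": {"moves": [[[-0.7,0,-0.7,0,0,0,0.4],[-0.7,0,-0.7,0,0,0,0.4],[-0.7,0,-0.7,0,0,0,0.4],[0,0,0,0,0,0,0.4]]]}}

```text
clock: 9.57
ee_pos: [0.471, -0.1943, 0.1242]
tool_rot: [[-0.671, -0.31, 0.673], [-0.218, 0.951, 0.219], [-0.708, 0.0, -0.706]]
force: [-0.2, -0.3, -1.3]
grip_width: 0.0081
```

```bash
python3 - <<'E'
from h import *
s=get_state();print(s["clock"],s["ee_pos"],s["tool_rot"].round(3).tolist(),s["force"],s["grip_width"])
d=cam("wrist");cv2.imwrite("pics/wrist14.png",d["image"][...,::-1])
E
```

```text
9.5667 [ 0.47101322 -0.19433855  0.12417423] [[-0.671, -0.31, 0.673], [-0.218, 0.951, 0.219], [-0.708, 0.0, -0.706]] [-0.15861462 -0.33680206 -1.29808422] 0.008080062771752475
```

View pics/wrist14.png

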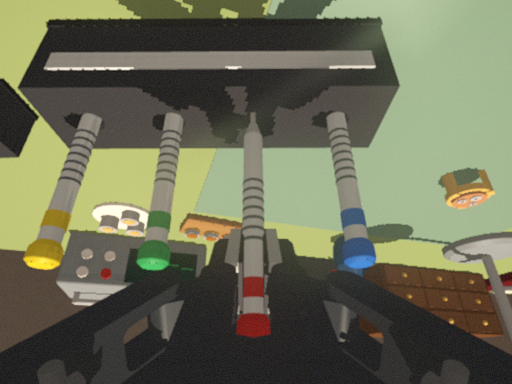

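Only red comes up, straight in the grip. I'll continue to about z 0.23.

Emit:
{"api": "step_arm", "payload": {"moves": [[[-1.4,0,-1.4,0,0,0,0.4],[-1.4,0,-1.4,0,0,0,0.4],[-1.4,0,-1.4,0,0,0,0.4],[-1.4,0,-1.4,0,0,0,0.4],[-1.4,0,-1.4,0,0,0,0.4]]]}}

```text
clock: 10.03
ee_pos: [0.4704, -0.1938, 0.2218]
tool_rot: [[-0.673, -0.309, 0.672], [-0.216, 0.951, 0.221], [-0.707, 0.004, -0.707]]
force: [0.6, -0.7, -1.0]
grip_width: 0.0079
```

Emit:
{"api": "step_arm", "payload": {"moves": [[[0,0,0,0,0,0,0.4],[0,0,0,0,0,0,0.4]]]}}

```text
clock: 10.2
ee_pos: [0.4707, -0.1942, 0.2217]
tool_rot: [[-0.672, -0.31, 0.673], [-0.218, 0.951, 0.22], [-0.708, 0.001, -0.707]]
force: [-0.1, -0.2, -0.9]
grip_width: 0.008
```

```bash
python3 - <<'E'
from h import *
s=get_state();print(s["clock"],s["ee_pos"],s["tool_rot"].round(3).tolist(),s["force"],s["grip_width"],s["joints"].round(1))
for n in("wrist","scene","top"):
    d=cam(n);im=d["image"][...,::-1]
    if n=="scene": im=cv2.resize(im[60:240,130:350],None,fx=3.5,fy=3.3,interpolation=cv2.INTER_CUBIC)
    cv2.imwrite(f"pics/{n}15.png",im)
E
```

```text
10.2 [ 0.47071185 -0.19424883  0.22173983] [[-0.672, -0.31, 0.673], [-0.218, 0.951, 0.22], [-0.708, 0.001, -0.707]] [-0.12145817 -0.16325741 -0.93376736] 0.007960674395327084 [-56.4  -1.4 -33.   43.4  43.  -68.5]
```

View pics/wrist15.png

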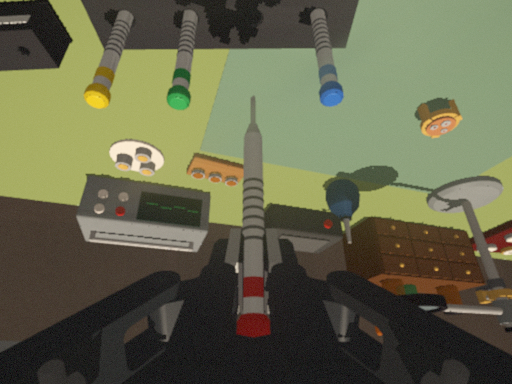

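View pics/scene15.png

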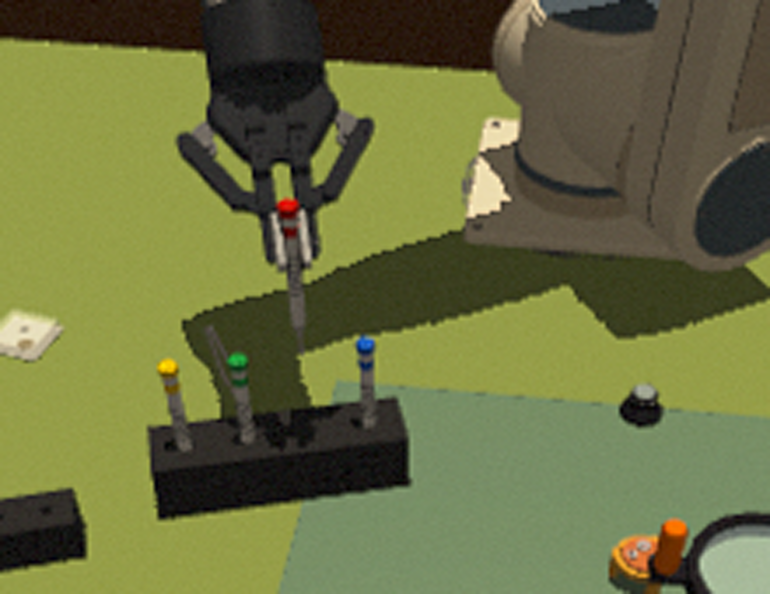

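```bash
python3 - <<'E'
from h import *
s=get_state();R=s["tool_rot"];p=s["ee_pos"];np.set_printoptions(precision=4,suppress=True)
W=cam("wrist");S=cam("scene")
print("tip z",atz(W,252.5,97,.1335),"tri",tri([(W,252.5,97),(S,216,166.7)]))
print("head tri",tri([(W,253,322),(S,212,122)]))
tip=np.array([.463,-.197,.1335]);hd=tip+.133*np.array([-.04,0,1])/np.linalg.norm([-.04,0,1])
for q in (tip,hd): print(proj(W,q),proj(S,q))
print("tool",R.T@(tip-p),R.T@(hd-p))
E
```

```text
tip z [ 0.4578 -0.1965  0.1335] tri [ 0.4595 -0.1965  0.1319]
head tri [ 0.4538 -0.1984  0.2575]
(np.float64(249.12062426619312), np.float64(102.9602588092694)) (np.float64(215.6643456414889), np.float64(167.09190777686263))
(np.float64(252.2531911901515), np.float64(348.5173533906426)) (np.float64(212.1334173710698), np.float64(119.56505582508578))
tool [ 0.067  -0.0014  0.0558] [-0.0233  0.0009 -0.0418]
```

```bash
cat > p.py <<'E'
from h import *
s=get_state();R=s["tool_rot"];p=s["ee_pos"];np.set_printoptions(precision=4,suppress=True)
tt=R.T@(np.array([.4593,-.1965,.133])-p); ax=R.T@np.array([-.025,-.01,1]); print("tip tool",tt)
H0=30
def ori(f): return Ro.from_matrix(pitched(18+(H0-18)*f,45))*Ro.from_rotvec([0,0,np.radians(170)*f])
Rf=ori(1).as_matrix(); d=Rf@ax; print("driver dir head",d)
h=-d*[1,1,0]; h/=np.linalg.norm(h)
lens=np.array([.6835,.0956,.138]); A=lens-.13*h-Rf@tt; print("A",A,"final TCP",lens-Rf@tt, h)
n=25; q=p+[0,0,.045]; Rc=ori(0); Rm=Ro.from_matrix(R)
A2=A+[0,0,.04]
w=[]
cur=q.copy(); 
for i in range(1,n+1):
    f=i/n; P=q+(A2-q)*f; Rn=ori(f)
    dd=np.round(Rc.inv().apply(P-cur)*100,2); rv=np.round((Rc.inv()*Rn).as_rotvec(),3)
    cur=cur+Rc.apply(dd)/100; Rc=Rc*Ro.from_rotvec(rv); w.append(dd.tolist()+rv.tolist()+[.4]); 
    tipw=cur+Rc.apply(tt); print(w[-1], "tip",tipw.round(3))
print("end",cur,A2)
E
python3 p.py
```

```text
tip tool [0.07   0.0003 0.0539]
driver dir head [-0.7982 -0.602   0.0345]
A [ 0.5104 -0.0363  0.1273] final TCP [0.6142 0.0419 0.1273] [ 0.7984  0.6022 -0.    ]
[0.03, 0.55, 0.52, -0.006, 0.0, 0.113, 0.4] tip [ 0.459 -0.183  0.174]
[0.1, 0.54, 0.53, -0.006, 0.001, 0.113, 0.4] tip [ 0.459 -0.168  0.172]
[0.15, 0.52, 0.53, -0.005, 0.002, 0.112, 0.4] tip [ 0.459 -0.154  0.169]
[0.21, 0.5, 0.53, -0.006, 0.003, 0.113, 0.4] tip [ 0.46  -0.14   0.168]
[0.26, 0.47, 0.54, -0.005, 0.003, 0.113, 0.4] tip [ 0.462 -0.126  0.167]
[0.31, 0.43, 0.54, -0.005, 0.003, 0.113, 0.4] tip [ 0.464 -0.113  0.167]
[0.36, 0.39, 0.54, -0.004, 0.004, 0.112, 0.4] tip [ 0.467 -0.1    0.167]
[0.4, 0.35, 0.55, -0.004, 0.005, 0.113, 0.4] tip [ 0.471 -0.087  0.167]
[0.43, 0.3, 0.54, -0.003, 0.005, 0.113, 0.4] tip [ 0.475 -0.075  0.169]
[0.46, 0.25, 0.56, -0.002, 0.005, 0.113, 0.4] tip [ 0.479 -0.063  0.17 ]
[0.48, 0.19, 0.55, -0.002, 0.006, 0.112, 0.4] tip [ 0.484 -0.052  0.171]
[0.49, 0.14, 0.56, -0.001, 0.006, 0.113, 0.4] tip [ 0.49  -0.042  0.173]
[0.51, 0.08, 0.56, -0.001, 0.006, 0.113, 0.4] tip [ 0.496 -0.033  0.1
[... 204 characters left out ...]
-0.01   0.181]
[0.48, -0.14, 0.57, 0.002, 0.006, 0.113, 0.4] tip [ 0.523 -0.004  0.182]
[0.46, -0.2, 0.58, 0.003, 0.005, 0.113, 0.4] tip [0.531 0.001 0.183]
[0.42, -0.24, 0.58, 0.003, 0.005, 0.112, 0.4] tip [0.538 0.006 0.184]
[0.4, -0.29, 0.58, 0.004, 0.004, 0.113, 0.4] tip [0.545 0.009 0.185]
[0.35, -0.32, 0.58, 0.005, 0.004, 0.113, 0.4] tip [0.553 0.012 0.185]
[0.32, -0.37, 0.59, 0.005, 0.003, 0.113, 0.4] tip [0.56  0.014 0.184]
[0.27, -0.39, 0.59, 0.005, 0.003, 0.112, 0.4] tip [0.567 0.016 0.183]
[0.22, -0.42, 0.59, 0.005, 0.002, 0.113, 0.4] tip [0.573 0.017 0.181]
[0.18, -0.44, 0.6, 0.006, 0.001, 0.113, 0.4] tip [0.58  0.017 0.178]
end [ 0.5104 -0.0363  0.1673] [ 0.5104 -0.0363  0.1673]
```

Emit:
{"api": "step_arm", "payload": {"moves": [[[-1.06,0,-1.06,0,0,0,0.4],[-1.06,0,-1.06,0,0,0,0.4],[-1.06,0,-1.06,0,0,0,0.4],[0.03,0.55,0.52,-0.006,0,0.113,0.4],[0.1,0.54,0.53,-0.006,0.001,0.113,0.4]]]}}

```text
clock: 10.87
ee_pos: [0.474, -0.1819, 0.2591]
tool_rot: [[-0.727, -0.155, 0.669], [0.006, 0.973, 0.232], [-0.687, 0.172, -0.706]]
force: [-1.2, -0.0, -0.7]
grip_width: 0.0082
```

Emit:
{"api": "step_arm", "payload": {"moves": [[[0.15,0.52,0.53,-0.005,0.002,0.112,0.4],[0.21,0.5,0.53,-0.006,0.003,0.113,0.4],[0.26,0.47,0.54,-0.005,0.003,0.113,0.4],[0.31,0.43,0.54,-0.005,0.003,0.113,0.4],[0.36,0.39,0.54,-0.004,0.004,0.112,0.4]]]}}

```text
clock: 11.28
ee_pos: [0.4817, -0.1496, 0.2383]
tool_rot: [[-0.712, 0.244, 0.658], [0.52, 0.814, 0.261], [-0.471, 0.528, -0.707]]
force: [-0.3, -0.7, -0.4]
grip_width: 0.0082
```

Emit:
{"api": "step_arm", "payload": {"moves": [[[0.4,0.35,0.55,-0.004,0.005,0.113,0.4],[0.43,0.3,0.54,-0.003,0.005,0.113,0.4],[0.46,0.25,0.56,-0.002,0.005,0.113,0.4],[0.48,0.19,0.55,-0.002,0.006,0.112,0.4],[0.49,0.14,0.56,-0.001,0.006,0.113,0.4]]]}}

```text
clock: 11.7
ee_pos: [0.4897, -0.118, 0.2188]
tool_rot: [[-0.491, 0.585, 0.646], [0.866, 0.409, 0.288], [-0.095, 0.701, -0.707]]
force: [-0.8, 0.8, 0.2]
grip_width: 0.0081
```

Emit:
{"api": "step_arm", "payload": {"moves": [[[0.51,0.08,0.56,-0.001,0.006,0.113,0.4],[0.51,0.02,0.56,0,0.005,0.113,0.4],[0.5,-0.04,0.57,0.001,0.006,0.112,0.4],[0.49,-0.09,0.57,0.002,0.006,0.113,0.4],[0.48,-0.14,0.57,0.002,0.006,0.113,0.4]]]}}

```text
clock: 12.12
ee_pos: [0.4976, -0.0865, 0.1993]
tool_rot: [[-0.12, 0.765, 0.633], [0.942, -0.114, 0.315], [0.313, 0.634, -0.707]]
force: [0.5, 0.3, -0.6]
grip_width: 0.0083
```

Emit:
{"api": "step_arm", "payload": {"moves": [[[0.46,-0.2,0.58,0.003,0.005,0.113,0.4],[0.42,-0.24,0.58,0.003,0.005,0.112,0.4],[0.4,-0.29,0.58,0.004,0.004,0.113,0.4],[0.35,-0.32,0.58,0.005,0.004,0.113,0.4],[0.32,-0.37,0.59,0.005,0.003,0.113,0.4]]]}}

```text
clock: 12.53
ee_pos: [0.5056, -0.0549, 0.1797]
tool_rot: [[0.298, 0.726, 0.62], [0.731, -0.591, 0.341], [0.614, 0.351, -0.707]]
force: [0.5, 0.6, -0.5]
grip_width: 0.0082
```

Emit:
{"api": "step_arm", "payload": {"moves": [[[0.27,-0.39,0.59,0.005,0.003,0.112,0.4],[0.22,-0.42,0.59,0.005,0.002,0.113,0.4],[0.18,-0.44,0.6,0.006,0.001,0.113,0.4],[0,0,0,0,0,0,0.4],[0,0,0,0,0,0,0.4]]]}}

```text
clock: 12.95
ee_pos: [0.5103, -0.0361, 0.1683]
tool_rot: [[0.515, 0.602, 0.611], [0.5, -0.789, 0.356], [0.697, 0.122, -0.707]]
force: [-1.0, -0.1, -0.5]
grip_width: 0.0083
```

```bash
python3 - <<'E'
from h import *
s=get_state();print(s["clock"],s["ee_pos"],s["tool_rot"].round(3).tolist(),s["force"],s["grip_width"],s["joints"].round(1))
for n in("wrist","scene","top"):
    d=cam(n);im=d["image"][...,::-1]
    if n=="scene": im=cv2.resize(im[100:320,230:490],None,fx=3,fy=2.7,interpolation=cv2.INTER_CUBIC)
    cv2.imwrite(f"pics/{n}16.png",im)
E
```

```text
12.95 [ 0.51027166 -0.03608031  0.16828587] [[0.515, 0.602, 0.611], [0.5, -0.789, 0.356], [0.697, 0.122, -0.707]] [-0.95468446 -0.14390949 -0.4790456 ] 0.00834459989016396 [-36.6  -0.7 -42.   27.2  40.6 111.2]
```

View pics/wrist16.png

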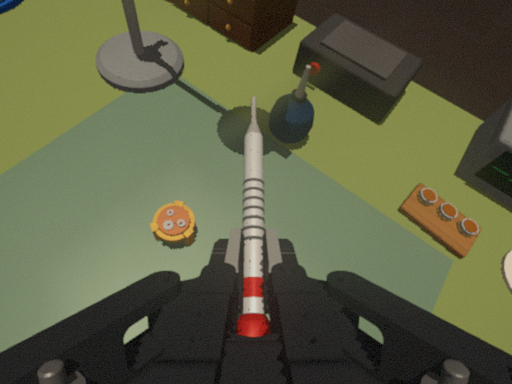

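View pics/scene16.png

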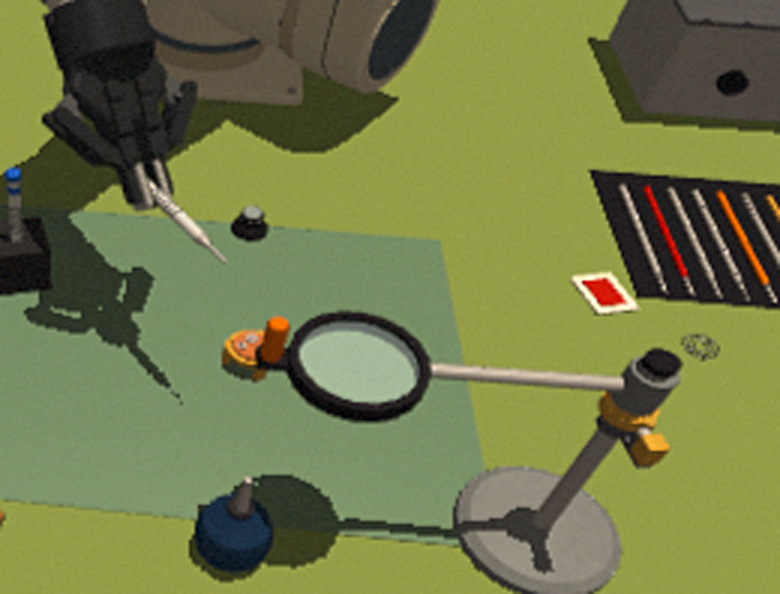

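View pics/top16.png

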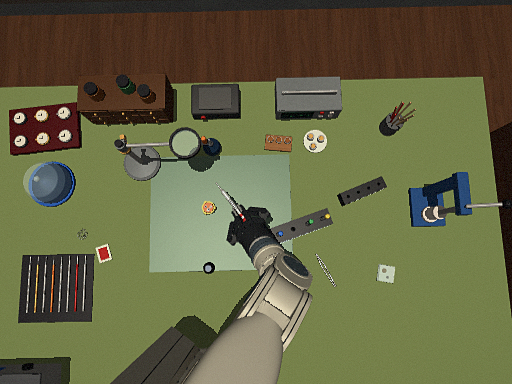

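```bash
python3 - <<'E'
from h import *
np.set_printoptions(precision=4,suppress=True)
s=get_state();R=s["tool_rot"];p=s["ee_pos"];W=cam("wrist");S=cam("scene");T=cam("top")
im=T["image"][...,::-1];cv2.imwrite("pics/top17.png",cv2.resize(im[115:245,110:290],None,fx=4,fy=4,interpolation=cv2.INTER_CUBIC))
print("pred",p+R@[.07,.0003,.0539]); print("ST",tri([(S,305.3,196.3),(T,218,183)]),"SW",tri([(S,305.3,196.3),(W,253,97)]))
print("lens",tri([(S,350.5,234.8),(T,185,143.2)]),atz(S,350.5,234.8,.2))
E
```

```text
pred [0.5798 0.0171 0.1797]
ST [0.5777 0.0149 0.1763] SW [0.5814 0.0192 0.1804]
lens [0.6851 0.099  0.1956] [0.6885 0.1006 0.2   ]
```

View pics/top17.png

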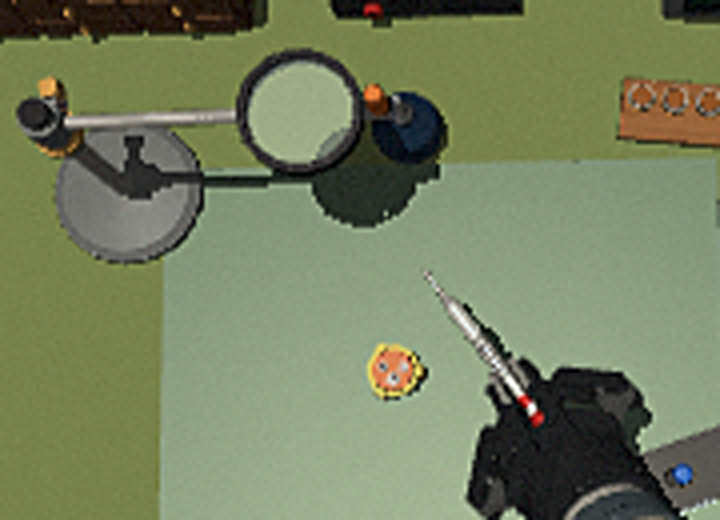

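Emit:
{"api": "step_arm", "payload": {"moves": [[[-1.46,-0.26,1.48,0,0,0,0.4],[-1.46,-0.26,1.48,0,0,0,0.4],[1.58,-0.01,1.55,0,0,0,0.4],[1.58,-0.01,1.55,0,0,0,0.4],[1.58,-0.01,1.55,0,0,0,0.4]]]}}

```text
clock: 13.67
ee_pos: [0.5639, 0.004, 0.127]
tool_rot: [[0.517, 0.598, 0.612], [0.497, -0.792, 0.355], [0.697, 0.121, -0.706]]
force: [0.0, -0.0, -0.7]
grip_width: 0.0084
```

Emit:
{"api": "step_arm", "payload": {"moves": [[[1.58,-0.01,1.55,0,0,0,0.4],[1.58,-0.01,1.55,0,0,0,0.4],[1.58,-0.01,1.55,0,0,0,0.4],[0,0,0,0,0,0,0.4],[0,0,0,0,0,0,0.4]]]}}

```text
clock: 14.08
ee_pos: [0.6162, 0.0451, 0.1272]
tool_rot: [[0.515, 0.601, 0.611], [0.498, -0.79, 0.357], [0.697, 0.121, -0.707]]
force: [-0.7, 0.6, 0.1]
grip_width: 0.0081
```

```bash
python3 - <<'E'
from h import *
np.set_printoptions(precision=4,suppress=True)
s=get_state();R=s["tool_rot"];p=s["ee_pos"];print(s["clock"],p,s["force"],s["grip_width"],"tip",p+R@[.07,.0003,.0539])
for n in("wrist","scene","top"):
    d=cam(n);im=d["image"][...,::-1]
    if n=="scene": im=cv2.resize(im[100:320,230:490],None,fx=3,fy=2.7,interpolation=cv2.INTER_CUBIC)
    if n=="top": im=cv2.resize(im[115:245,110:290],None,fx=4,fy=4,interpolation=cv2.INTER_CUBIC)
    cv2.imwrite(f"pics/{n}18.png",im)
E
```

```text
14.0833 [0.6162 0.0451 0.1272] [-0.6751  0.6296  0.0668] 0.008149079913778171 tip [0.6854 0.0989 0.1379]
```

View pics/wrist18.png

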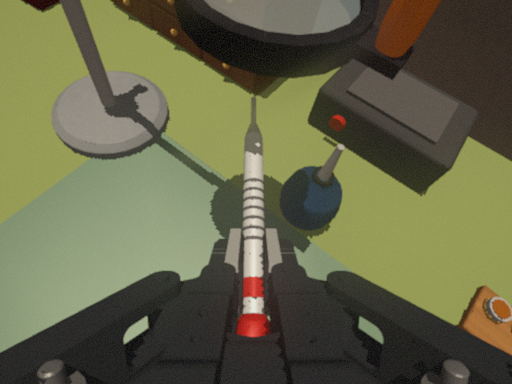

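View pics/scene18.png

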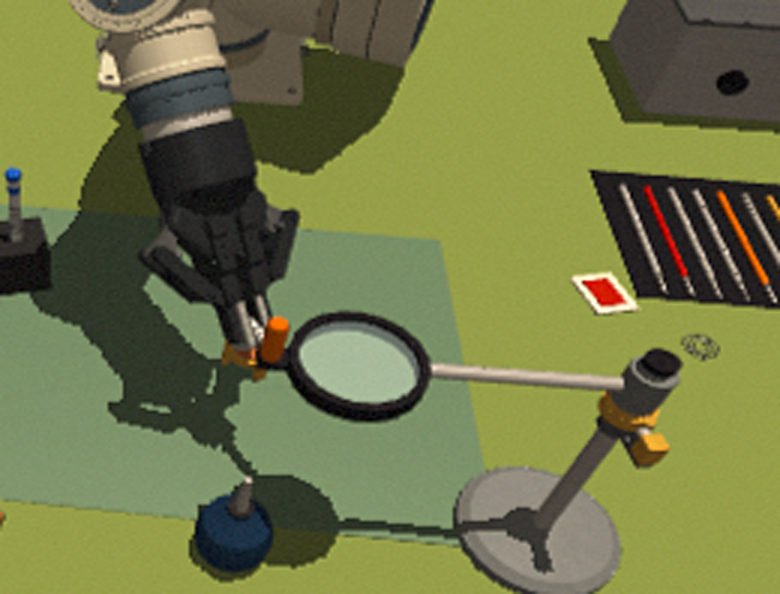

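View pics/top18.png

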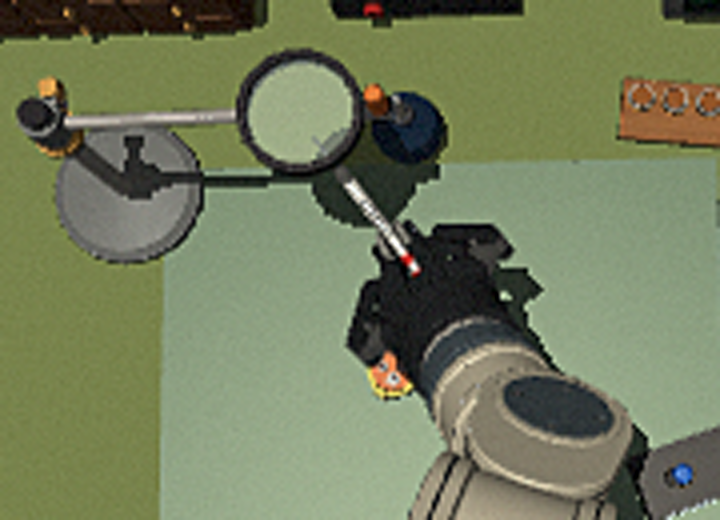

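```bash
python3 - <<'E'
from h import *
np.set_printoptions(precision=4,suppress=True)
T=cam("top");W=cam("wrist")
im=T["image"][...,::-1];c=cv2.resize(im[120:170,160:220],None,fx=12,fy=12,interpolation=cv2.INTER_CUBIC)
for p,col in (((.6854,.0989,.1379),(0,0,255)),((.685,.098,.2),(255,0,0))):
    u,v=proj(T,p);print(u,v);cv2.circle(c,(int((u-160)*12+6),int((v-120)*12+6)),5,col,1)
cv2.imwrite("pics/top19.png",c)
w=W["image"][...,::-1].copy()
for q in range(0,360,3):
    for r,z in((.042,.193),(.042,.207)):
        a=np.radians(q);u,v=proj(W,[.685+r*np.cos(a),.098+r*np.sin(a),z]);cv2.circle(w,(int(u),int(v)),1,(0,255,255),-1)
print("tip W",proj(W,(.6854,.0989,.1379)))
cv2.imwrite("pics/wrist19.png",w)
E
```

```text
187.62410752703224 148.7066769557009
184.08832061220215 142.6652696414101
tip W (np.float64(252.8523732242309), np.float64(99.7408132923997))
```

View pics/top19.png

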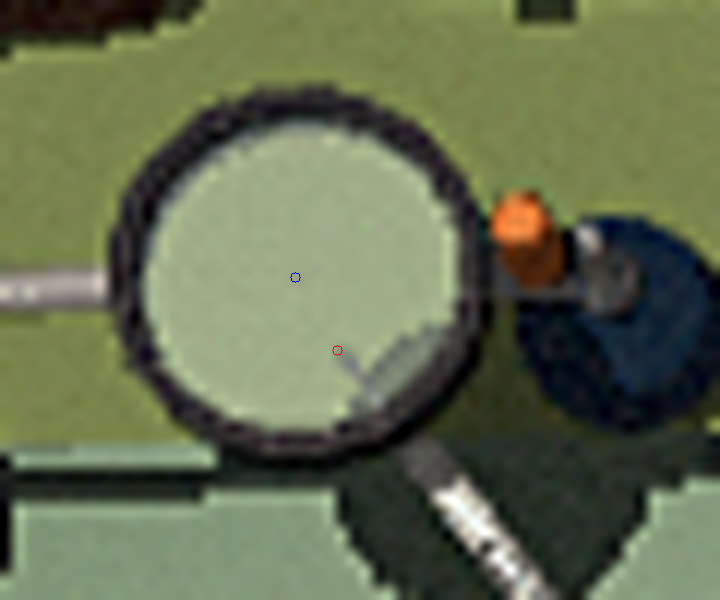

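View pics/wrist19.png

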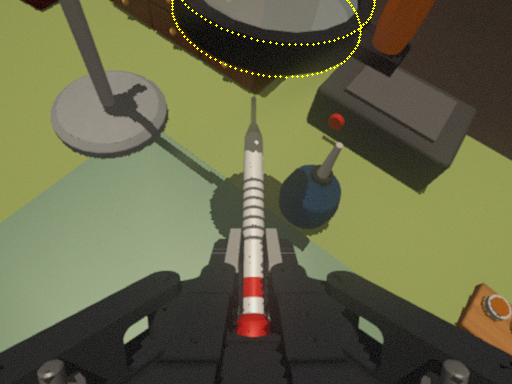

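```bash
python3 - <<'E'
from h import *
np.set_printoptions(precision=4,suppress=True)
W=cam("wrist");V=np.array(W["view"]);print("cam",-V[:3,:3].T@V[:3,3],"R",V[:3,:3])
w=W["image"][...,::-1].copy()
for c,r,z,col in (((.685,.098),.042,.193,(0,255,255)),((.685,.098),.042,.207,(255,255,0)),((.681,.265),.058,.02,(0,0,255)),((.685,.0445),.007,.237,(255,0,255)),((.685,.0445),.007,.203,(255,0,255))):
  for q in range(0,360,3):
    a=np.radians(q);u,v=proj(W,[c[0]+r*np.cos(a),c[1]+r*np.sin(a),z]);cv2.circle(w,(int(u),int(v)),1,col,-1)
cv2.imwrite("pics/wrist20.png",w)
E
```

```text
cam [0.5642 0.0282 0.2753] R [[ 0.5983 -0.7919  0.1219]
 [-0.6616 -0.5741 -0.4824]
 [ 0.452   0.208  -0.8674]]
```

View pics/wrist20.png

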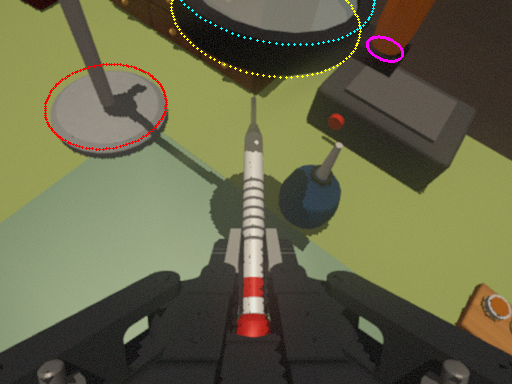

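The overlays of rim, knob and foot agree with the wrist image. The tip is seen through the lens from above at its predicted pixel. Wait briefly, then hand in.

Emit:
{"api": "step_arm", "payload": {"moves": [[[0,0,0,0,0,0,0.4],[0,0,0,0,0,0,0.4],[0,0,0,0,0,0,0.4]]]}}

```text
clock: 14.63
ee_pos: [0.6159, 0.0441, 0.1275]
tool_rot: [[0.516, 0.599, 0.612], [0.497, -0.792, 0.355], [0.698, 0.121, -0.706]]
force: [-0.2, -0.2, -0.2]
grip_width: 0.0082
```

```bash
python3 - <<'E'
from h import *
s=get_state();print(s["ee_pos"],s["qd"].round(3),s["force"],s["grip_width"])
print(ctrl.finish_job())
E
```

```text
[0.61592031 0.04408596 0.12745337] [ 0.236  0.036  0.069  0.085 -0.065 -0.013] [-0.24967672 -0.15620978 -0.18011621] 0.008170005592009413
the job is handed in; nothing more can be done
None
```

The job is handed in, at about 14.6 s of the 54 s allowed. `finish_job` gives no verdict, so I don't have the official result.

- **Lens arm:** I pushed the orange knob round with one finger until it jumped ahead by itself into its end stop. Afterwards the images put the arm about 1.32 rad on from where it started. That fits the 1.40 end stop if the start was near 0.08, but I couldn't read the joint directly.
- **Screwdriver:** I gripped the red one, drew it straight up out of the rack, turned it level and brought its tip in under the lens.

**Last checks**
- **Tip position:** it worked out at about (0.685, 0.099, 0.138), against a lens centre at about (0.685, 0.098, 0.200). That is roughly 6 cm below the glass and a few millimetres off sideways.
- **Images:** the top and wrist pictures agreed with this. The triangulated points differed by up to about 4 mm.
- **Level:** calculated within about 2 degrees.
- **Grip:** the fingers were closed on it at 8 mm, against a 10 mm body. The wrist force was at noise level.
- **Other objects:** nothing else looked disturbed in any picture. I did not measure the other screwdrivers and loose things against their starting positions.

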